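Seat a cover on its index pin by feel, then latch the hinged clamp over it

ROBOT

A 6-joint arm with a two-finger parallel gripper is mounted at the origin on a cart in front of the work surface, level with it; the furniture and walls round the work are solid. World frame = base frame: x ahead of the robot, y to its left, z up, the work surface at z = 0. Lengths are in m, angles in rad, forces in N, time in s.
With the tool pointing down it reaches from about 0.35 to 0.775 m from the base axis. Payload 7.3 kg.
Tool frame: the origin (TCP) lies at the very end of the fingers, on their centre line; the grasp point (between the pads) lies 19 mm behind it; z points along the fingers, x is the direction in which the jaws open and shut, and the axes are right-handed (so a half turn about z gives the same grasp; the last joint's range is limited). The gripper opens to 92 mm and grips with 3 to 60 N. Pads are 19 mm wide; open, the fingers measure 130 mm over their backs; the gripper's body (75 mm by 190 mm) begins 47 mm behind the grasp point.
Start: joints at [1.068, 0.342, 1.524, -0, 1.275, -0.146], TCP at [0.183, 0.492, 0.227] pointing down, gripper open.
Joint ranges: [-2.53, 2.53], [-0.77, 2.02], [0.04, 2.7], [-1, 4.14], [0.28, 2.66], [-3.11, 3.11]. Speed limits (rad/s): [2.57, 2.57, 3.14, 3.14, 3.14, 3.14].

INTERFACE

Orientations are given as [roll, pitch, yaw] about the fixed x, y, z axes, in that order (R = Rz(yaw) Ry(pitch) Rx(roll)).
In Python, from cell import observe, read_camera, camera_params, hand_in gives the robot as it stands.
- The arm moves only by the tool apply_moves, never from a script. Its argument "increments" is a list of rows, each an object with "grip": the opening, from 0 (shut) to 1 (fully open); "linear": the shift along the world's x, y, z in mm, a list of three; "turn": the turn, a rotation vector about the world's x, y, z in units of 6 degrees (1.0 is 6 degrees), a list of three. A call has 1 to 10 rows; each row is the pose to reach, as a shift and turn from the pose commanded when the call began; what a row does not reach only later rows make up. A row lasts 1/10 s, in which the tool goes at most 50 mm and 8.59 degrees, less where a joint would pass 70% of its speed; a pose out of reach is approached as far as the arm can. A call with a gripper value outside its range is refused whole. The fingers move at their own pace and stop on an object; "grip_force" is the grip in N (left out, the last holds). Time passes only in rows, so rows that repeat a pose let the fingers close. It gives the time, the measured TCP pose, the force and the opening at its end, in the units of the state.
- observe(): the state, without advancing time (a new reading comes with each control period).
- read_camera(name): name is "scene" or "top" or "wrist"; returns the picture (400x640x3 uint8, red, green, blue); there is no depth.
- camera_params(name): a dict with "camera_matrix" (3x3 intrinsics, pixels), "k1" (the pictures are not rectified: a ray, as slopes to the right and down, at radius r is drawn at 1 + k1 r^2 times it, then the intrinsics apply), "world_to_cam" (4x4, takes a point from world to camera coordinates); the wrist camera has in their place "hand_eye" (4x4, takes a point from camera to tool coordinates, whose origin is the TCP and whose axes are the tool frame's). Camera axes: x right, y up, looking along -z (the intrinsics and any distortion apply to the point x, -y, -z); pixel columns grow to the right and rows downward; lengths in m; the calibration is good to about 2 mm. A picture is of the moment at which its call begins: read the wrist's pose just before it. camera_params takes no time and is no camera call.
- hand_in(): hands the job in, once; it reports no verdict.
The state is a dict: "time": time; "qpos": joint angles; "qvel": joint speeds; "joint_efforts": joint torques, N m; "tool_pos": TCP position; "tool_rot": TCP orientation; "contact_force": force on the tool from outside, world axes, zero at the start; "torque": the same for the moment, N m; "opening": finger opening in m.
Only numpy, scipy, OpenCV 4.12 (cv2) and the standard library are available. Lean on these libraries where they do the work, as an engineer would, in place of code of your own. Each camera call takes 0.05 s, during which the arm holds its last target.

TASK

Load the round cover on the marking fixture: set its bore over the centre post and turn it with a light touch until the index pin slips into one of its bolt holes and you feel the cover drop flat onto its seat, then let go of it. Only then swing the hinged clamp arm over and press it down until the front latch snaps over its end. Never force the cover down on the pin, never let the clamp bear on a cover that stands proud, and leave the box of small parts where it is.

Things in the scene. Friction and masses are not known exactly. Their poses are not given: they have to be found in the camera images.
- cover: Aluminium cover, 0.28-0.46 kg, lying hub up on the bench. Flange 78 mm dia, 10 thick; hub above it to 32 mm: 36 dia with two flats 30 mm apart, facing the cover's +y and -y (grip these). Through bore 18 dia. Five holes 10 dia on a 57 mm circle, at 0, 72, 144.. deg from its x axis. Origin: centre of the underside; z up out of the hub.
- fixture: Fixture fixed to the bench, base 164 (x) x 104 (y) x 12 mm, origin at the centre of its underside, z up. Hinge yoke on its +x side (top 84 mm high), front latch on its -x side (hook at x -63 to -75, top 94 mm). In the middle a black index ring, 80 dia, with a brass pin. Cover home: its origin on the seat point, free to lie up to 1 mm off sideways.
- seat (a point): Centre of the seat: flat steel disc 43 mm dia, 30 mm above the bench, axes as the fixture. Centre post: 16 dia, 25 mm above the seat, the top 5 mm tapering to 9. The pin, 7 dia with a short tapered tip 5.6 wide, ends 8.5 mm above the seat, 28.5 mm from the axis; its ring is locked at an angle that differs each time and is not measured.
- ring_base: Dark steel washer, 86 mm dia, 2 thick, on the fixture's base, that carries the black index ring (80 dia, top 27 mm above the bench, 3 mm below the seat) and its brass pin; it belongs to the fixture and does not turn with the ring. Origin: centre of its underside, 12 mm above the bench. A touch of about 5 N is enough to feel the pin; more than 35 N on it harms it.
- clamp (a joint): Hinged clamp arm: 0 = closed, level over the cover; grows as it opens; about 1.9 to 2.2 rad (leaning back) at the start. Hinge axis along the fixture's y, 68 mm on its +x side, 74 mm above the bench. A stiff hinge (0.14 N m) holds it when open; it sinks slowly by itself below about 0.7. Latched it rests at about 0.005; not latched it springs back to 0.04 or more.
- clamp_grip (a point): Centre of the orange handle on the arm, 26 mm long, 18 wide across the arm (along the fixture's y: pinch here), its top 16.5 mm above the middle plane of the 8 mm thick arm. It lies 110 mm from the hinge axis along the arm and 7 mm above that plane, so at clamp = 0 it is at x -42, z 81 mm in the fixture. Nose 24 mm farther out. Pressing it past the latch takes about 10 N here.
- clamp_pad: Black spring pad, 22 mm dia, under the clamp arm, 68 mm from the hinge axis; origin at the centre of its lower face. It meets the hub of a seated cover at clamp = 0.045 and gives 7 to 11 N as the arm closes. On a cover that stands on the pin it meets the hub earlier (clamp 0.1 or more) and the arm cannot reach the latch.
- parts_box_small: Clear open box of small bright parts, 53 x 65 x 26 mm, standing on the bench near the cover; a bystander. It and the cover change places. Origin: centre of its underside.

How it is judged:
On the way:
1. the cover sits home on its seat and has been let go, with the clamp still open (z of cover in the frame of seat below 0.0015 m and horizontal distance between cover and seat below 0.0025 m and angle between cover's own z axis and vertical below 0.03 rad and contact force between the fingers and cover below 0.1 N and value of joint clamp above 0.3 rad), for 0.3 s.
At the end, for the whole second after the job is handed in: the clamp arm is down and latched (below 0.02 rad) with its pad bearing on the cover (over 3 N), and the cover still sits home: on its seat within 1.5 mm, over the post within 2.5 mm, level within 0.03 rad, at rest (value of joint clamp below 0.02 rad and contact force between clamp_pad and cover above 3 N and z of cover in the frame of seat below 0.0015 m and horizontal distance between cover and seat below 0.0025 m and angle between cover's own z axis and vertical below 0.03 rad and linear speed of cover below 0.02 m/s); the robot touches nothing.
It fails at once if the cover was forced on the index pin with more than 35 N (contact force between cover and ring_base above 35 N).
It fails at once if the clamp bore on a cover that was not home (more than 3 mm high or tilted over 0.05 rad) (contact force between clamp_pad and cover above 0.5 N and (z of cover in the frame of seat above 0.003 m or angle between cover's own z axis and vertical above 0.05 rad)).
It fails at once if the box of small parts was moved by more than 2 cm (distance of parts_box_small from where it was at the start of the episode above 0.02 m).
It also fails if it takes over 70 s, if anything falls off the work surface, if the arm or the gripper's body presses on something with over 40 N, if the wrist force passes 120 N, or if a joint passes its speed limit or range.

## Working session

There is one attempt and no reset: what is moved stays moved. The work goes in short steps, Python scripts to look and compute and a tool call to move; the robot and the scene stay as the last step left them, time stands still between calls to the robot, and variables do not carry over. Pictures are saved under pics/ and viewed, and the job is handed in when it is done.

Besides the shell and the picture viewer there is one more tool, called after "Emit:" by a JSON object that holds its "name" and its "arguments", one argument or row to a line. apply_moves: Moves the arm, as the interface text tells. Its arguments: {"type":"object","properties":{"increments":{"type":"array","items":{"type":"object","properties":{"grip":{"type":"number"},"linear":{"type":"array","items":{"type":"number"}},"turn":{"type":"array","items":{"type":"number"}}}}},"grip_force":{"type":"number"}},"required":["increments"]}

```bash
mkdir -p pics; ls; python3 - <<'E'
from cell import *
import cv2
print(observe())
for n in ("scene","top","wrist"):
    cv2.imwrite(f"pics/{n}0.png",read_camera(n)[:,:,::-1]); print(n,camera_params(n))
E
```

```text
pics
{'time': 0.0, 'qpos': array([ 1.06798515e+00,  3.42705530e-01,  1.52500034e+00,  8.06027829e-06,
        1.27541713e+00, -1.45996341e-01]), 'qvel': array([ 0.0013782 , -0.00271668, -0.00046435, -0.00057547, -0.00127134,
        0.00030135]), 'joint_efforts': array([ 8.20058231e-04, -4.31232941e+01, -2.44225770e+01,  7.20080500e-02,
        5.57054719e-02, -9.75251965e-05]), 'tool_pos': array([0.18315565, 0.49158281, 0.22605972]), 'tool_rot': array([-3.14136240e+00,  1.51293836e-03,  1.21397932e+00]), 'contact_force': array([-0.61578899, -0.6336581 ,  0.15586898]), 'torque': array([ 0.01333793,  0.02633883, -0.00253493]), 'opening': 0.09151159762526734}
scene {'camera_matrix': array([[433.7986655 ,   0.        , 318.15081061],
       [  0.        , 433.7986655 , 203.74810659],
       [  0.        ,   0.        ,   1.        ]]), 'k1': -0.05132797726243106, 'world_to_cam': array([[-0.82610064, -0.56351829,  0.00220573,  0.19906344],
       [ 0.3526042 , -0.51384583,  0.78206953, -0.4230008 ],
       [-0.43957708,  0.64684589,  0.62318728, -0.4663482 ],
       [ 0.        ,  0.    
[... 362 characters left out ...]
9, -0.48319408],
       [-0.2163811 , -0.02085397,  0.97608623, -0.82704934],
       [ 0.        ,  0.        ,  0.        ,  1.        ]])}
wrist {'camera_matrix': array([[306.72575331,   0.        , 316.40491706],
       [  0.        , 306.72575331, 201.72453936],
       [  0.        ,   0.        ,   1.        ]]), 'k1': -0.0448752472923388, 'hand_eye': array([[ 9.99999946e-01, -1.58397266e-04,  2.86509237e-04,
        -5.63272363e-04],
       [-7.56375317e-05, -9.63266521e-01, -2.68547210e-01,
        -7.17133733e-02],
       [ 3.18521900e-04,  2.68547174e-01, -9.63266481e-01,
        -1.58492992e-01],
       [ 0.00000000e+00,  0.00000000e+00,  0.00000000e+00,
         1.00000000e+00]])}
```

View pics/scene0.png

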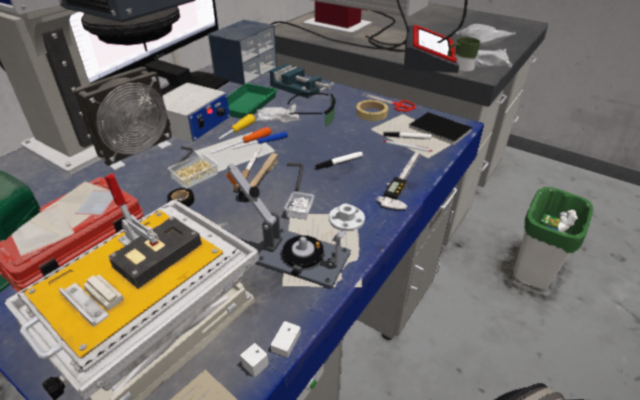

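View pics/top0.png

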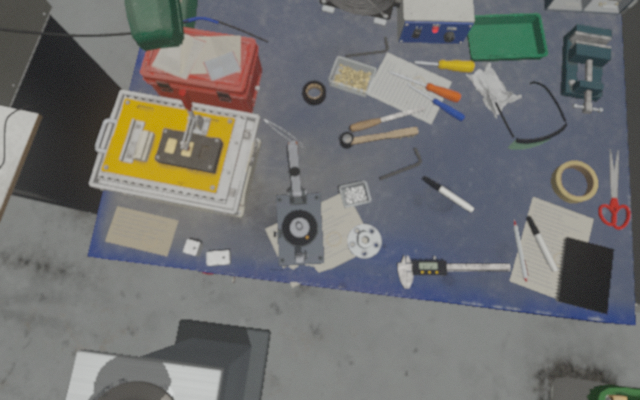

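View pics/wrist0.png

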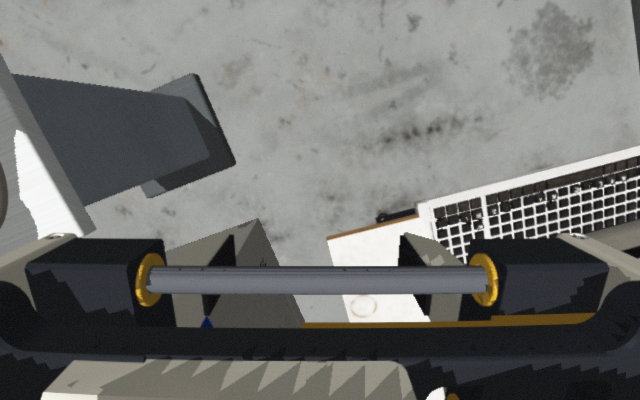

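```bash
cat > h.py <<'E'
from cell import *
import numpy as np, cv2
from scipy.spatial.transform import Rotation as R
def cam(n,st=None):
    p=camera_params(n)
    if n=="wrist":
        T=np.eye(4);T[:3,:3]=R.from_euler('xyz',st['tool_rot']).as_matrix();T[:3,3]=st['tool_pos']
        W=np.linalg.inv(T@p['hand_eye'])
    else: W=p['world_to_cam']
    return p['camera_matrix'],p['k1'],W
def ray(c,uv):
    K,k1,W=c
    d=np.array([(uv[0]-K[0,2])/K[0,0],(uv[1]-K[1,2])/K[1,1]])
    s=d.copy()
    for _ in range(20): s=d/(1+k1*(s@s))
    C=np.linalg.inv(W); v=C[:3,:3]@np.array([s[0],-s[1],-1]); return C[:3,3],v
def onz(c,uv,z):
    o,v=ray(c,uv); return o+v*(z-o[2])/v[2]
def proj(c,P):
    K,k1,W=c; q=W[:3,:3]@np.array(P)+W[:3,3]; s=np.array([q[0],-q[1]])/-q[2]; s=s*(1+k1*(s@s))
    return K[0,0]*s[0]+K[0,2],K[1,1]*s[1]+K[1,2]
def tri(c1,a,c2,b):
    o1,v1=ray(c1,a);o2,v2=ray(c2,b);v1/=np.linalg.norm(v1);v2/=np.linalg.norm(v2)
    t=np.linalg.lstsq(np.c_[v1,-v2],o2-o1,rcond=None)[0]
    return (o1+t[0]*v1+o2+t[1]*v2)/2,np.linalg.norm(o1+t[0]*v1-o2-t[1]*v2)
E
python3 - <<'E'
from h import *
im=cv2.imread('pics/top0.png')[130:280,250:410]; cv2.imwrite('pics/top0c.png',cv2.resize(im,None,fx=4,fy=4,interpolation=cv2.INTER_CUBIC)[:600])
im=cv2.imread('pics/scene0.png')[150:300,220:380]; cv2.imwrite('pics/scene0c.png',cv2.resize(im,None,fx=4,fy=4,interpolation=cv2.INTER_CUBIC)[:600])
c=cam('top')
print('cover',onz(c,(365,241),.01),'fix',onz(c,(299,228),.03),'box',onz(c,(355,193),.0))
E
```

```text
cover [ 0.4642319  -0.43872041  0.01      ] fix [ 0.47224144 -0.28699356  0.03      ] box [ 0.57605238 -0.40506985  0.        ]
```

View pics/top0c.png

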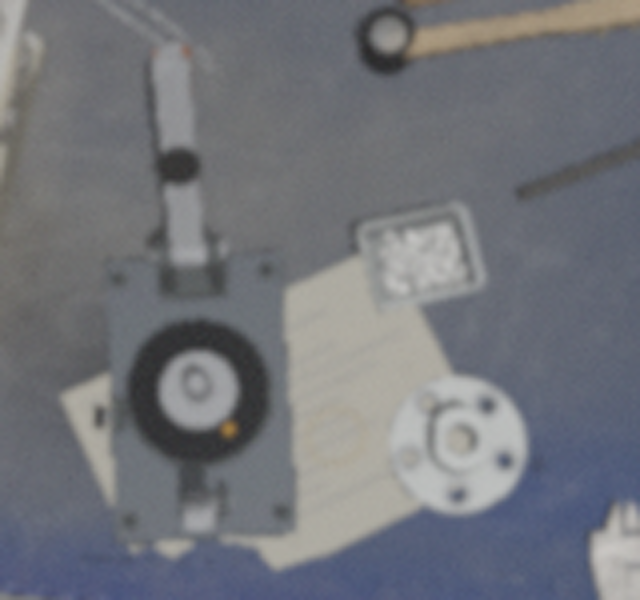

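View pics/scene0c.png

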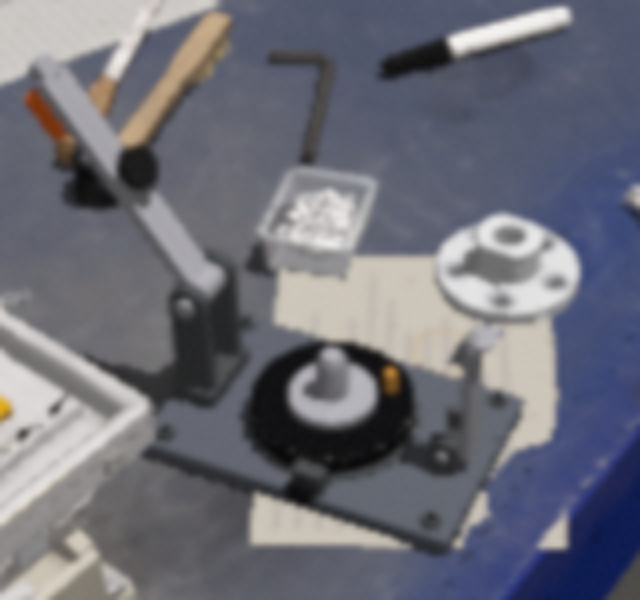

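Emit:
{"name": "apply_moves", "arguments": {
  "increments": [
    {"grip":1,"linear":[35,-35,40],"turn":[0,0,0]},
    {"grip":1,"linear":[70,-70,70],"turn":[0,0,0]},
    {"grip":1,"linear":[105,-105,70],"turn":[0,0,0]},
    {"grip":1,"linear":[140,-140,70],"turn":[0,0,1]},
    {"grip":1,"linear":[175,-175,70],"turn":[0,0,2]},
    {"grip":1,"linear":[210,-210,70],"turn":[0,0,3]},
    {"grip":1,"linear":[245,-245,70],"turn":[0,0,3.4]},
    {"grip":1,"linear":[260,-290,70],"turn":[0,0,3.4]},
    {"grip":1,"linear":[275,-337,70],"turn":[0,0,3.4]},
    {"grip":1,"linear":[290,-384,70],"turn":[0,0,3.4]}
  ]
}}

```text
time: 1.15
tool_pos: [0.4704, 0.1165, 0.2964]
tool_rot: [-3.141, -0.0, 1.57]
contact_force: [1.1, 0.6, -0.3]
opening: 0.0918
```

Emit:
{"name": "apply_moves", "arguments": {
  "increments": [
    {"grip":1,"linear":[5,-49,0],"turn":[0,0,0]},
    {"grip":1,"linear":[10,-98,0],"turn":[0,0,0]},
    {"grip":1,"linear":[15,-147,0],"turn":[0,0,0]},
    {"grip":1,"linear":[20,-196,0],"turn":[0,0,0]},
    {"grip":1,"linear":[25,-245,0],"turn":[0,0,0]},
    {"grip":1,"linear":[30,-294,0],"turn":[0,0,0]},
    {"grip":1,"linear":[35,-343,0],"turn":[0,0,0]},
    {"grip":1,"linear":[35,-392,0],"turn":[0,0,0]},
    {"grip":1,"linear":[35,-440,-40],"turn":[0,0,0]},
    {"grip":1,"linear":[35,-460,-70],"turn":[0,0,0]}
  ]
}}

```text
time: 2.15
tool_pos: [0.5051, -0.3448, 0.2268]
tool_rot: [3.139, 0.003, 1.568]
contact_force: [0.5, 0.6, 0.4]
opening: 0.0915
```

```bash
cat > snap.py <<'E'
import sys,pickle
from h import *
n=sys.argv[1]
st=observe(); im=read_camera('wrist')[:,:,::-1]
cv2.imwrite(f'pics/{n}.png',im); pickle.dump(st,open(f'pics/{n}.pkl','wb'))
print(st['time'],st['tool_pos'],st['tool_rot'],st['contact_force'])
E
python3 snap.py w1
```

```text
2.15 [ 0.50505596 -0.34478286  0.22681932] [3.13892153e+00 2.60624757e-03 1.56838083e+00] [0.53130761 0.63360418 0.42731175]
```

View pics/w1.png

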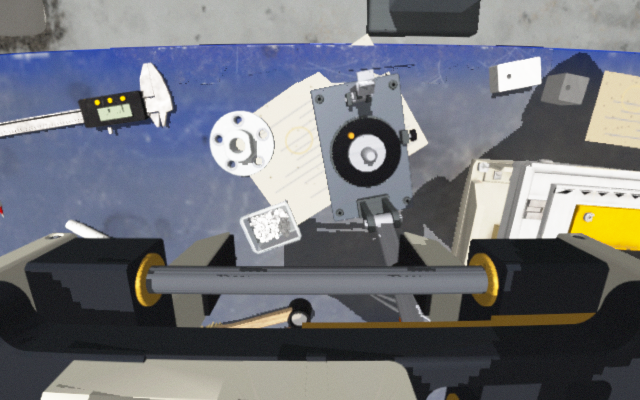

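```bash
python3 - <<'E'
import cv2
im=cv2.imread('pics/w1.png')
a=cv2.resize(im[100:190,200:290],None,fx=6,fy=6,interpolation=cv2.INTER_CUBIC)
cv2.imwrite('pics/w1a.png',a)
b=cv2.resize(im[60:225,300:440],None,fx=3.6,fy=3.6,interpolation=cv2.INTER_CUBIC)
cv2.imwrite('pics/w1b.png',b)
E
```

```text
(no output)
```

View pics/w1a.png

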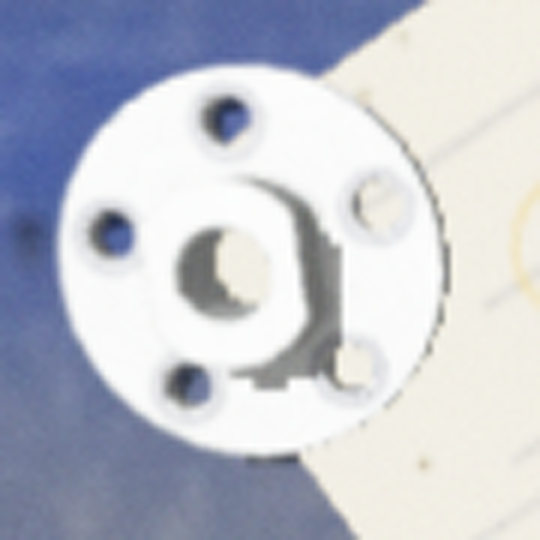

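View pics/w1b.png

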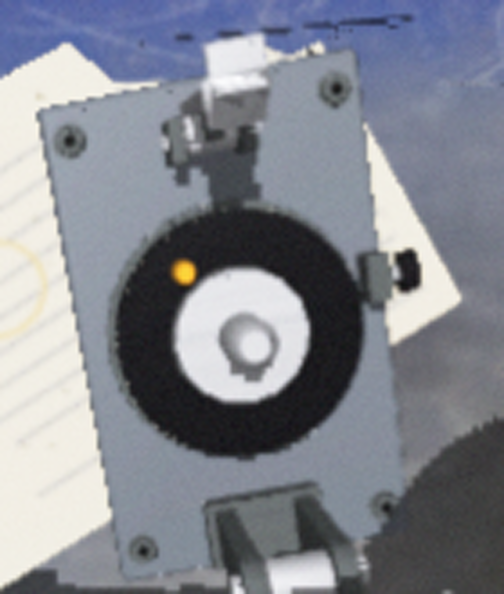

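```bash
cat > m1.py <<'E'
from h import *
import pickle
st=pickle.load(open('pics/w1.pkl','rb')); c=cam('wrist',st)
H=[(227,118),(382,202),(353,363),(187,383),(112,232)]
P=np.array([onz(c,(200+x/6-.4,100+y/6-.4),.01) for x,y in H])
from scipy.optimize import least_squares
def f(p):
    r=[]
    for k in range(5):
        a=p[2]+k*s*2*np.pi/5; r+=list(P[k,:2]-p[:2]-.0285*np.array([np.cos(a),np.sin(a)]))
    return r
for s in(1,-1):
    q=least_squares(f,[*P[:,:2].mean(0),3.]); print(s,q.x,np.degrees(q.x[2]),q.cost**.5*1000)
def g(x,y,z): return onz(c,(300+x/3.6-.4,60+y/3.6-.4),z)
print('seat',g(242,335,.03),'ring',g(240,332,.027),'post top',g(258,346,.055),'pin',g(184,270,.0385))
im=cv2.imread('pics/w1.png');hsv=cv2.cvtColor(im,cv2.COLOR_BGR2HSV)
m=cv2.inRange(hsv,(10,120,120),(35,255,255));m[:120]=0;m[160:]=0;m[:,:335]=0;m[:,365:]=0
M=cv2.moments(m,True);pp=(M['m10']/M['m00'],M['m01']/M['m00']);print('pinpx',pp,M['m00'])
for z in(.0325,.0385):print(onz(c,pp,z))
# seat disc
g8=im.min(2);m=(g8>190).astype(np.uint8);m[:128]=0;m[176:]=0;m[:,:345]=0;m[:,390:]=0
cs,_=cv2.findContours(m,0,1);k=cv2.convexHull(max(cs,key=cv2.contourArea));e=cv2.fitEllipse(k);print(e,onz(c,e[0],.03))
# fixture base screws, base top 12
for x,y in[(70,140),(338,88),(144,549),(386,506)]:print(g(x,y,.013))
ct=cam('top')
print('top: cover',onz(ct,(250+459/4-.4,130+441/4-.4),.01),'seat',onz(ct,(250+199/4-.4,130+391/4-.4),.03),'pin',onz(ct,(250+229.5/4-.4,130+430/4-.4),.036))
E
python3 m1.py
```

```text
1 [ 0.46434924 -0.43671774  0.3035803 ] 17.39386971508666 63.44081684139155
-1 [ 0.46434924 -0.43671774  3.24414061] 185.8755651244623 0.9582126274730797
seat [ 0.47397796 -0.28791771  0.03      ] ring [ 0.47336215 -0.2881218   0.027     ] post top [ 0.47434139 -0.28700975  0.055     ] pin [ 0.45304167 -0.30795083  0.0385    ]
pinpx (350.6969696969697, 135.0909090909091) 33.0
[ 0.45393803 -0.30731381  0.0325    ]
[ 0.45357659 -0.30795273  0.0385    ]
((366.78851318359375, 152.69033813476562), (35.443511962890625, 36.54988479614258), 44.117984771728516) [ 0.47401793 -0.28795506  0.03      ]
[ 0.41340438 -0.34290684  0.013     ]
[ 0.39740145 -0.25753329  0.013     ]
[ 0.55121427 -0.31676483  0.013     ]
[ 0.53556498 -0.2321076   0.013     ]
top: cover [ 0.46666674 -0.43699045  0.01      ] seat [ 0.4737974  -0.28757416  0.03      ] pin [ 0.45332732 -0.30763102  0.036     ]
```

Emit:
{"name": "apply_moves", "arguments": {
  "increments": [
    {"grip":0.6,"linear":[-20,-46,0],"turn":[0,0,0.5]},
    {"grip":0.6,"linear":[-39.5,-92,0],"turn":[0,0,1]},
    {"grip":0.6,"linear":[-39.5,-92,-50],"turn":[0,0,1]},
    {"grip":0.6,"linear":[-39.5,-92,-100],"turn":[0,0,1]},
    {"grip":0.6,"linear":[-39.5,-92,-150],"turn":[0,0,1]},
    {"grip":0.6,"linear":[-39.5,-92,-150],"turn":[0,0,1]}
  ]
}}

```text
time: 2.8
tool_pos: [0.462, -0.4295, 0.0692]
tool_rot: [-3.133, -0.013, 1.674]
contact_force: [-0.1, -0.1, -0.5]
opening: 0.0554
```

```bash
python3 snap.py w2
```

```text
2.8 [ 0.46197227 -0.42947055  0.06922845] [-3.13288599 -0.0130595   1.67442713] [-0.12821475 -0.05066166 -0.490199  ]
```

View pics/w2.png

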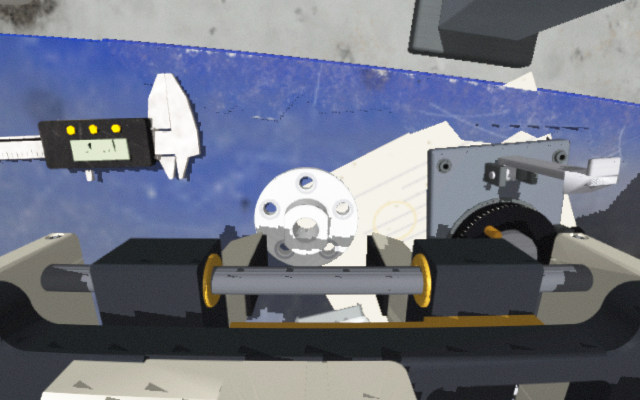

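Emit:
{"name": "apply_moves", "arguments": {
  "increments": [
    {"grip":0.6,"linear":[0,0,0]},
    {"grip":0.6,"linear":[0,0,0]},
    {"grip":0.6,"linear":[0,0,0]}
  ]
}}

```text
schema error: expected keys grip, linear, turn
```

```bash
python3 snap.py w3; python3 - <<'E'
import cv2
im=cv2.imread('pics/w3.png')
cv2.imwrite('pics/w3a.png',cv2.resize(im[150:270,240:390],None,fx=5,fy=5,interpolation=cv2.INTER_CUBIC))
E
```

```text
2.85 [ 0.46395028 -0.43163284  0.0738123 ] [-3.13708305 -0.00679526  1.67471535] [-0.23137637 -1.03390547  0.93407167]
```

View pics/w3a.png

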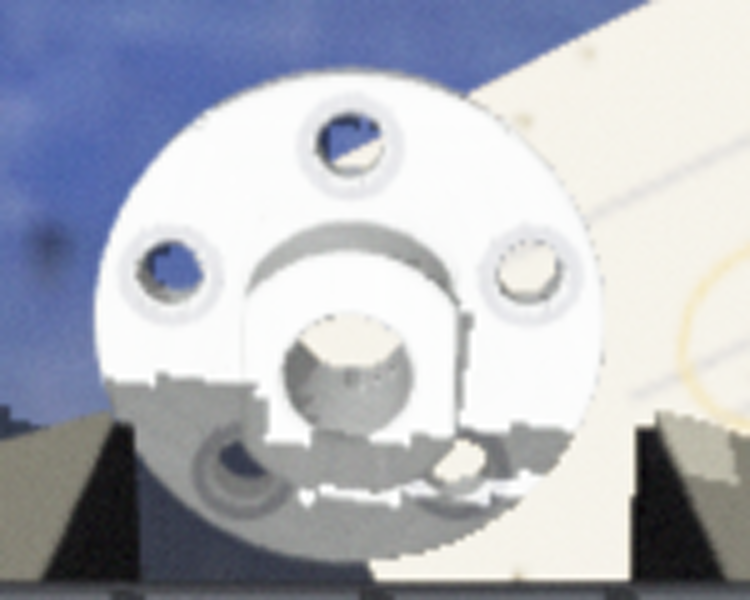

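Emit:
{"name": "apply_moves", "arguments": {
  "increments": [
    {"grip":0.6,"linear":[0,0,0],"turn":[0,0,0]},
    {"grip":0.6,"linear":[0,0,0],"turn":[0,0,0]},
    {"grip":0.6,"linear":[0,0,0],"turn":[0,0,0]}
  ]
}}

```text
time: 3.2
tool_pos: [0.4663, -0.4344, 0.0792]
tool_rot: [3.139, 0.003, 1.675]
contact_force: [0.7, -0.2, -0.2]
opening: 0.0549
```

```bash
python3 snap.py w4; python3 - <<'E'
import cv2
im=cv2.imread('pics/w4.png')
cv2.imwrite('pics/w4a.png',cv2.resize(im[150:270,240:390],None,fx=5,fy=5,interpolation=cv2.INTER_CUBIC))
E
```

```text
3.2 [ 0.46628269 -0.43436418  0.07915003] [3.13940529 0.00318564 1.67497933] [ 0.68871174 -0.15956456 -0.24780309]
```

View pics/w4a.png

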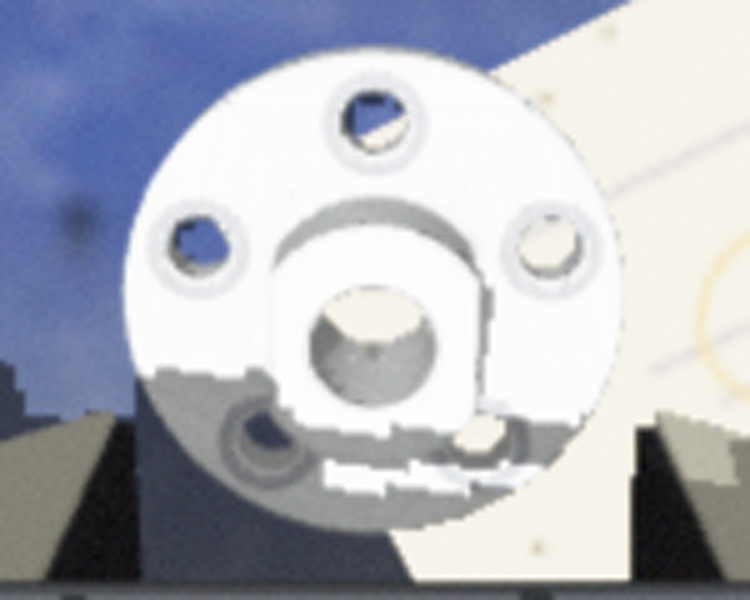

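```bash
cat > m2.py <<'E'
from h import *
import pickle,sys
from scipy.optimize import least_squares
def fit(P,ang):
    def f(p):
        r=[]
        for q,k in zip(P,ang):
            a=p[2]+np.radians(k); r+=list(q[:2]-p[:2]-.0285*np.array([np.cos(a),np.sin(a)]))
        return r
    q=least_squares(f,[*P[:,:2].mean(0),3.2]);return q.x,np.abs(q.fun).max()*1000
if __name__=='__main__':
    st=pickle.load(open('pics/w4.pkl','rb')); c=cam('wrist',st)
    H=[(376,122),(549,247),(267,441),(200,247)]
    P=np.array([onz(c,(240+(x+.5)/5-.5,150+(y+.5)/5-.5),.01) for x,y in H])
    x,e=fit(P,[0,-72,-216,-288]);print(x,np.degrees(x[2]),e)
    T=R.from_euler('xyz',st['tool_rot'])
    print(T.inv().apply(np.r_[x[:2],.01]-st['tool_pos']))
    print('hub top',onz(c,(240+373.5/5-.5,150+346/5-.5),.032))
E
python3 m2.py
```

```text
[ 0.464882   -0.43709022  3.24072483] 185.67985534105944 0.29652419577008704
[-0.00234529 -0.00182786  0.06915402]
hub top [ 0.46439888 -0.43706869  0.032     ]
```

Emit:
{"name": "apply_moves", "arguments": {
  "grip_force": 20,
  "increments": [
    {"grip":0.6,"linear":[-1.4,-2.7,-30],"turn":[0,0,0]},
    {"grip":0.6,"linear":[-1.4,-2.7,-50],"turn":[0,0,0]},
    {"grip":0.6,"linear":[-1.4,-2.7,-60],"turn":[0,0,0]},
    {"grip":0.6,"linear":[-1.4,-2.7,-66],"turn":[0,0,0]},
    {"grip":0.6,"linear":[-1.4,-2.7,-66],"turn":[0,0,0]},
    {"grip":0.6,"linear":[-1.4,-2.7,-66],"turn":[0,0,0]}
  ]
}}

```text
time: 3.85
tool_pos: [0.4646, -0.4368, 0.0117]
tool_rot: [3.141, 0.001, 1.675]
contact_force: [-0.4, -0.5, 0.0]
opening: 0.0553
```

Emit:
{"name": "apply_moves", "arguments": {
  "increments": [
    {"grip":0.2,"linear":[0,0,0],"turn":[0,0,0]},
    {"grip":0.2,"linear":[0,0,0],"turn":[0,0,0]},
    {"grip":0.2,"linear":[0,0,0],"turn":[0,0,0]},
    {"grip":0.2,"linear":[0,0,0],"turn":[0,0,0]},
    {"grip":0.2,"linear":[0,0,0],"turn":[0,0,0]},
    {"grip":0.2,"linear":[0,0,0],"turn":[0,0,0]}
  ]
}}

```text
time: 4.45
tool_pos: [0.4641, -0.4363, 0.0109]
tool_rot: [3.141, 0.0, 1.675]
contact_force: [-0.4, -1.1, 2.2]
opening: 0.0299
```

Emit:
{"name": "apply_moves", "arguments": {
  "increments": [
    {"grip":0.2,"linear":[0,0,10],"turn":[0,0,0]},
    {"grip":0.2,"linear":[0,0,35],"turn":[0,0,0]},
    {"grip":0.2,"linear":[0,0,70],"turn":[0,0,0]},
    {"grip":0.2,"linear":[0,0,100],"turn":[0,0,-1]},
    {"grip":0.2,"linear":[3,20,100],"turn":[0,0,-2]},
    {"grip":0.2,"linear":[6,40,100],"turn":[0,0,-3]},
    {"grip":0.2,"linear":[8,58,100],"turn":[0,0,-4]},
    {"grip":0.2,"linear":[8,58,100],"turn":[0,0,-5]},
    {"grip":0.2,"linear":[8,58,100],"turn":[0,0,-5.6]},
    {"grip":0.2,"linear":[8,58,100],"turn":[0,0,-5.6]}
  ]
}}

```text
time: 5.45
tool_pos: [0.4719, -0.3778, 0.1108]
tool_rot: [-3.141, -0.0, 1.088]
contact_force: [-1.4, 0.4, -4.0]
opening: 0.0301
```

Emit:
{"name": "apply_moves", "arguments": {
  "increments": [
    {"grip":0.2,"linear":[0,0,0],"turn":[0,0,0]},
    {"grip":0.2,"linear":[0,0,0],"turn":[0,0,0]},
    {"grip":0.2,"linear":[0,0,0],"turn":[0,0,0]},
    {"grip":0.2,"linear":[0,0,0],"turn":[0,0,0]}
  ]
}}

```text
time: 5.85
tool_pos: [0.472, -0.3783, 0.1107]
tool_rot: [-3.141, -0.0, 1.089]
contact_force: [-0.1, 0.2, -3.5]
opening: 0.03
```

```bash
python3 snap.py w5; python3 - <<'E'
import cv2
im=cv2.imread('pics/w5.png')
cv2.imwrite('pics/w5a.png',cv2.resize(im[110:270,230:540],None,fx=2.5,fy=2.5,interpolation=cv2.INTER_CUBIC))
E
```

```text
5.85 [ 0.47198443 -0.37830307  0.11069836] [-3.14145300e+00 -1.71439971e-04  1.08864661e+00] [-0.09679597  0.19075254 -3.50178542]
```

View pics/w5.png

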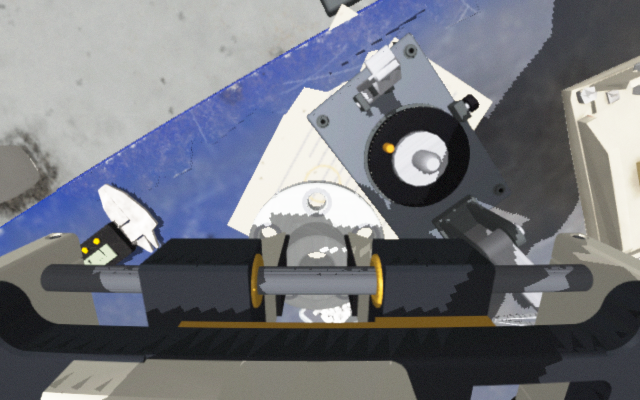

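View pics/w5a.png

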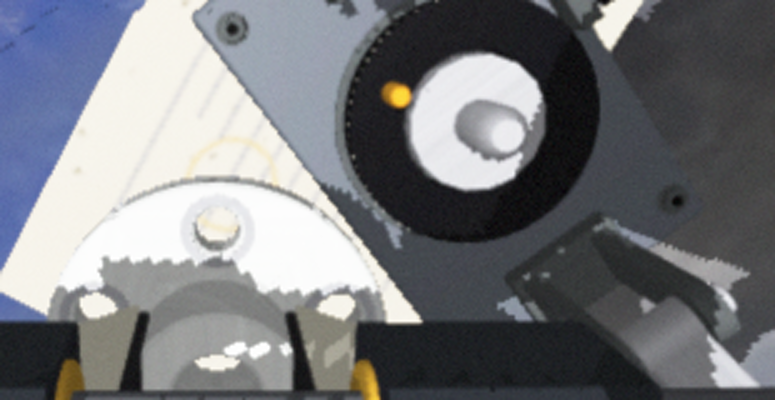

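```bash
python3 - <<'E'
from h import *
import pickle
from scipy.optimize import least_squares
st=pickle.load(open('pics/w5.pkl','rb')); c=cam('wrist',st)
T=R.from_euler('xyz',st['tool_rot']); t=st['tool_pos']
g=lambda x,y,z:onz(c,(230+(x+.5)/2.5-.5,110+(y+.5)/2.5-.5),z)
tl=lambda P:T.inv().apply(P-t)*1000
zf=t[2]-.0009
h=g(217,226,zf);print('hole',tl(h))
E=[(55,300),(80,262),(100,240),(130,214),(160,194),(200,180),(240,180),(280,190),(320,213),(350,238),(372,270)]
Q=np.array([tl(g(x,y,zf))[:2] for x,y in E])
q=least_squares(lambda p:np.hypot(*(Q-p[:2]).T)-39,[0,0]);print('flange c (tool)',q.x,np.abs(q.fun).max())
q=least_squares(lambda p:np.hypot(*(Q-p[:2]).T)-p[2],[0,0,39]);print('free r',q.x)
print('pin',g(400,96,.0385),'post',g(508,134,.055))
im=cv2.imread('pics/w5.png');m=(im.min(2)>185).astype(np.uint8);m[:125]=0;m[192:]=0;m[:,:390]=0;m[:,452:]=0
cs,_=cv2.findContours(m,0,1);k=cv2.convexHull(max(cs,key=cv2.contourArea));e=cv2.fitEllipse(k);print(e,(e[0][0]-230)*2.5,(e[0][1]-110)*2.5)
s=onz(c,e[0],.03);print('seat',s)
s2=g(478,122,.03);print(s2)
m=(im.max(2)<60).astype(np.uint8);m[:100]=0;m[210:]=0;m[:,:365]=0;m[:,472:]=0
cs,_=cv2.findContours(m,0,1);k=cv2.convexHull(max(cs,key=cv2.contourArea));e=cv2.fitEllipse(k);print(e,'ring',onz(c,e[0],.027))
E
```

```text
hole [ -0.49304912 -28.11039474   0.9038411 ]
flange c (tool) [1.01215488 1.65737078] 1.2018318723432913
free r [ 0.83808723 -0.11338693 37.55227672]
pin [ 0.45376561 -0.30756682  0.0385    ] post [ 0.47432599 -0.28739389  0.055     ]
((420.2673034667969, 158.18370056152344), (50.140506744384766, 55.46038818359375), 36.592647552490234) 475.6682586669922 120.4592514038086
seat [ 0.47367788 -0.28798236  0.03      ]
[ 0.47413778 -0.28763338  0.03      ]
((421.19366455078125, 153.5269775390625), (97.11448669433594, 114.87126922607422), 47.562767028808594) ring [ 0.4714286  -0.28517994  0.027     ]
```

Emit:
{"name": "apply_moves", "arguments": {
  "increments": [
    {"grip":0.2,"linear":[0,30,0],"turn":[0,0,0]},
    {"grip":0.2,"linear":[1,60,0],"turn":[0,0,0]},
    {"grip":0.2,"linear":[1.7,90.8,0],"turn":[0,0,0]},
    {"grip":0.2,"linear":[1.7,90.8,-15],"turn":[0,0,0]},
    {"grip":0.2,"linear":[1.7,90.8,-30],"turn":[0,0,0]},
    {"grip":0.2,"linear":[1.7,90.8,-40],"turn":[0,0,0]},
    {"grip":0.2,"linear":[1.7,90.8,-40],"turn":[0,0,0]},
    {"grip":0.2,"linear":[1.7,90.8,-40],"turn":[0,0,0]},
    {"grip":0.2,"linear":[1.7,90.8,-40],"turn":[0,0,0]}
  ]
}}

```text
time: 6.8
tool_pos: [0.4741, -0.288, 0.0714]
tool_rot: [3.14, 0.0, 1.088]
contact_force: [-0.4, -1.2, -4.2]
opening: 0.0299
```

```bash
python3 snap.py w6; python3 - <<'E'
import cv2
from cell import *
cv2.imwrite('pics/w6s.png',cv2.resize(read_camera('scene')[150:300,220:380,::-1],None,fx=4,fy=4,interpolation=cv2.INTER_CUBIC))
E
```

```text
6.8 [ 0.47411584 -0.28798701  0.07138686] [3.14033863e+00 1.62158400e-04 1.08805818e+00] [-0.3922885  -1.16429184 -4.17603265]
```

View pics/w6.png

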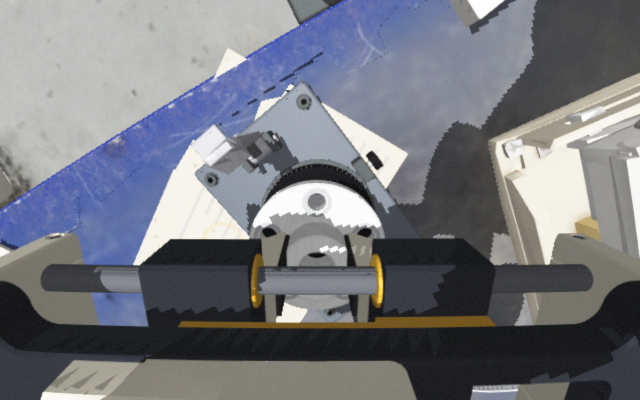

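View pics/w6s.png

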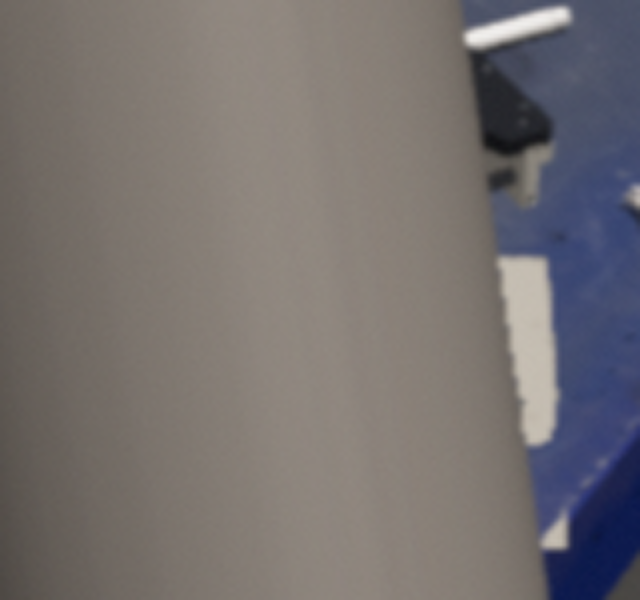

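Emit:
{"name": "apply_moves", "arguments": {
  "increments": [
    {"grip":0.2,"linear":[-0.4,0.4,-3],"turn":[0,0,0]},
    {"grip":0.2,"linear":[-0.4,0.4,-6],"turn":[0,0,0]},
    {"grip":0.2,"linear":[-0.4,0.4,-6],"turn":[0,0,0]}
  ]
}}

```text
time: 7.2
tool_pos: [0.4731, -0.2868, 0.0643]
tool_rot: [-3.141, -0.0, 1.088]
contact_force: [-0.2, 0.5, -5.1]
opening: 0.0297
```

Emit:
{"name": "apply_moves", "arguments": {
  "increments": [
    {"grip":0.2,"linear":[0,0,-2],"turn":[0,0,0]},
    {"grip":0.2,"linear":[0,0,-4],"turn":[0,0,0]},
    {"grip":0.2,"linear":[0,0,-4],"turn":[0,0,0]}
  ]
}}

```text
time: 7.5
tool_pos: [0.4732, -0.2869, 0.0604]
tool_rot: [-3.141, -0.0, 1.088]
contact_force: [0.2, -0.2, -4.1]
opening: 0.0301
```

Emit:
{"name": "apply_moves", "arguments": {
  "increments": [
    {"grip":0.2,"linear":[0,0,-2],"turn":[0,0,0]},
    {"grip":0.2,"linear":[0,0,-4],"turn":[0,0,0]},
    {"grip":0.2,"linear":[0,0,-6],"turn":[0,0,0]},
    {"grip":0.2,"linear":[0,0,-7.5],"turn":[0,0,0]},
    {"grip":0.2,"linear":[0,0,-7.5],"turn":[0,0,0]}
  ]
}}

```text
time: 8.0
tool_pos: [0.4732, -0.287, 0.0529]
tool_rot: [-3.141, -0.0, 1.088]
contact_force: [0.3, -0.4, -3.7]
opening: 0.0302
```

Bore is over the post without side force. Now gently into the pin zone, 1 mm at a time.

Emit:
{"name": "apply_moves", "arguments": {
  "increments": [
    {"grip":0.2,"linear":[0,0,-1],"turn":[0,0,0]},
    {"grip":0.2,"linear":[0,0,-2],"turn":[0,0,0]},
    {"grip":0.2,"linear":[0,0,-3],"turn":[0,0,0]},
    {"grip":0.2,"linear":[0,0,-3.5],"turn":[0,0,0]},
    {"grip":0.2,"linear":[0,0,-3.5],"turn":[0,0,0]}
  ]
}}

```text
time: 8.5
tool_pos: [0.4733, -0.287, 0.0497]
tool_rot: [-3.141, -0.0, 1.088]
contact_force: [0.3, -0.2, -4.0]
opening: 0.0298
```

Emit:
{"name": "apply_moves", "arguments": {
  "increments": [
    {"grip":0.2,"linear":[0,0,-0.7],"turn":[0,0,0]},
    {"grip":0.2,"linear":[0,0,-1.3],"turn":[0,0,0]},
    {"grip":0.2,"linear":[0,0,-1.3],"turn":[0,0,0]}
  ]
}}

```text
time: 8.8
tool_pos: [0.4733, -0.287, 0.0483]
tool_rot: [-3.141, -0.0, 1.088]
contact_force: [-0.9, -0.7, -4.1]
opening: 0.0297
```

Emit:
{"name": "apply_moves", "arguments": {
  "increments": [
    {"grip":0.2,"linear":[0,0,-0.7],"turn":[0,0,0]},
    {"grip":0.2,"linear":[0,0,-1.3],"turn":[0,0,0]},
    {"grip":0.2,"linear":[0,0,-1.3],"turn":[0,0,0]}
  ]
}}

```text
time: 9.1
tool_pos: [0.4733, -0.287, 0.0471]
tool_rot: [-3.141, -0.0, 1.088]
contact_force: [-1.4, 0.2, -4.1]
opening: 0.0298
```

Emit:
{"name": "apply_moves", "arguments": {
  "increments": [
    {"grip":0.2,"linear":[0,0,-0.7],"turn":[0,0,0]},
    {"grip":0.2,"linear":[0,0,-1.3],"turn":[0,0,0]},
    {"grip":0.2,"linear":[0,0,-1.3],"turn":[0,0,0]}
  ]
}}

```text
time: 9.4
tool_pos: [0.4733, -0.287, 0.0457]
tool_rot: [-3.141, -0.0, 1.088]
contact_force: [0.1, -0.4, -3.4]
opening: 0.0303
```

Emit:
{"name": "apply_moves", "arguments": {
  "increments": [
    {"grip":0.2,"linear":[0,0,-0.7],"turn":[0,0,0]},
    {"grip":0.2,"linear":[0,0,-1.4],"turn":[0,0,0]},
    {"grip":0.2,"linear":[0,0,-2],"turn":[0,0,0]},
    {"grip":0.2,"linear":[0,0,-2],"turn":[0,0,0]}
  ]
}}

```text
time: 9.8
tool_pos: [0.4733, -0.287, 0.0437]
tool_rot: [-3.141, -0.0, 1.088]
contact_force: [1.1, -0.1, -4.3]
opening: 0.0297
```

Emit:
{"name": "apply_moves", "arguments": {
  "increments": [
    {"grip":0.2,"linear":[0,0,-0.7],"turn":[0,0,0]},
    {"grip":0.2,"linear":[0,0,-1.4],"turn":[0,0,0]},
    {"grip":0.2,"linear":[0,0,-1.4],"turn":[0,0,0]}
  ]
}}

```text
time: 10.1
tool_pos: [0.4733, -0.287, 0.0423]
tool_rot: [-3.141, -0.0, 1.088]
contact_force: [0.7, 0.5, -3.9]
opening: 0.0297
```

Emit:
{"name": "apply_moves", "arguments": {
  "increments": [
    {"grip":0.2,"linear":[0,0,-0.5],"turn":[0,0,0]},
    {"grip":0.2,"linear":[0,0,-1],"turn":[0,0,0]},
    {"grip":0.2,"linear":[0,0,-1],"turn":[0,0,0]}
  ]
}}

```text
time: 10.4
tool_pos: [0.4733, -0.2871, 0.0414]
tool_rot: [-3.141, -0.0, 1.088]
contact_force: [-0.6, 0.7, -3.8]
opening: 0.0294
```

Emit:
{"name": "apply_moves", "arguments": {
  "increments": [
    {"grip":0.2,"linear":[0,0,-0.4],"turn":[0,0,0]},
    {"grip":0.2,"linear":[0,0,-0.4],"turn":[0,0,0]},
    {"grip":0.2,"linear":[0,0,-0.4],"turn":[0,0,0]}
  ]
}}

```text
time: 10.7
tool_pos: [0.4734, -0.2871, 0.0411]
tool_rot: [3.142, -0.0, 1.088]
contact_force: [1.0, 0.7, -4.2]
opening: 0.0293
```

Emit:
{"name": "apply_moves", "arguments": {
  "increments": [
    {"grip":0.2,"linear":[0,0,-0.4],"turn":[0,0,0]},
    {"grip":0.2,"linear":[0,0,-0.6],"turn":[0,0,0]},
    {"grip":0.2,"linear":[0,0,-0.6],"turn":[0,0,0]}
  ]
}}

```text
time: 11.0
tool_pos: [0.4734, -0.2871, 0.0409]
tool_rot: [3.141, 0.0, 1.088]
contact_force: [-1.9, 0.5, 3.6]
opening: 0.0299
```

Force reversed right at the expected seat height: the cover is flat. Release.

Emit:
{"name": "apply_moves", "arguments": {
  "increments": [
    {"grip":0.36,"linear":[0,0,0],"turn":[0,0,0]},
    {"grip":0.4,"linear":[0,0,0.5],"turn":[0,0,0]},
    {"grip":0.5,"linear":[0,0,1],"turn":[0,0,0]},
    {"grip":0.5,"linear":[0,0,1],"turn":[0,0,0]},
    {"grip":0.5,"linear":[0,0,1],"turn":[0,0,0]},
    {"grip":0.5,"linear":[0,0,15],"turn":[0,0,0]},
    {"grip":0.5,"linear":[0,0,40],"turn":[0,0,0]},
    {"grip":0.5,"linear":[0,0,70],"turn":[0,0,0]},
    {"grip":0.5,"linear":[0,0,70],"turn":[0,0,0]},
    {"grip":0.5,"linear":[0,0,70],"turn":[0,0,0]}
  ]
}}

```text
time: 12.0
tool_pos: [0.4736, -0.2872, 0.1109]
tool_rot: [3.14, 0.0, 1.088]
contact_force: [-0.7, 0.7, -0.2]
opening: 0.0457
```

```bash
python3 snap.py w7; python3 - <<'E'
import cv2
im=cv2.imread('pics/w7.png')
cv2.imwrite('pics/w7a.png',cv2.resize(im[120:270,220:460],None,fx=3.3,fy=3.3,interpolation=cv2.INTER_CUBIC))
E
```

```text
12.0 [ 0.47355881 -0.28721532  0.11086469] [3.14021900e+00 1.79227946e-04 1.08834571e+00] [-0.67620505  0.65277949 -0.20354861]
```

View pics/w7a.png

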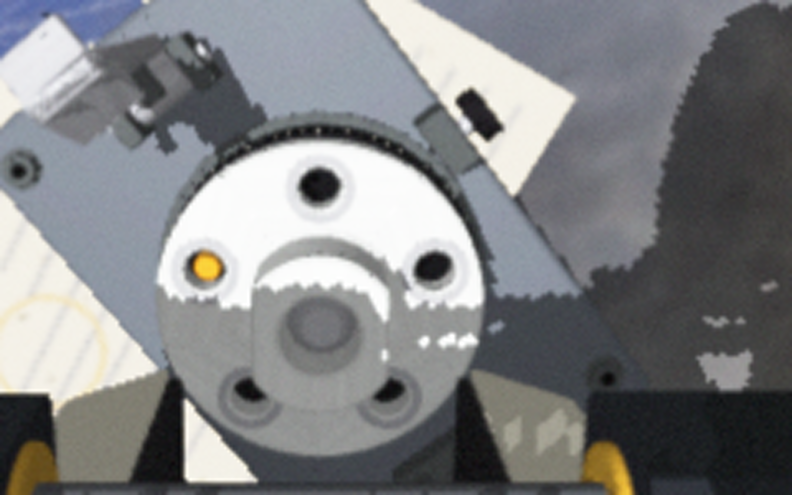

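```bash
python3 - <<'E'
from h import *
ct,cs=cam('top'),cam('scene')
T=lambda x,y:(250+(x+.5)/4-.5,130+(y+.5)/4-.5)
S=lambda x,y:(220+(x+.5)/4-.5,150+(y+.5)/4-.5)
yaw=np.radians(10.5);o=np.array([.474,-.2877,0])
for n,a,b in[('nose',(172,52),(48,65)),('handle',(186,50),(45,115)),('pad',(180,166),(137,168)),('pivot',(185,262),(208,282))]:
    P,e=tri(ct,T(*a),cs,S(*b));d=P-o
    print(n,P.round(4),round(e*1000,1),'fix',d[0]*np.cos(yaw)+d[1]*np.sin(yaw),-d[0]*np.sin(yaw)+d[1]*np.cos(yaw))
for p in(1.9,2.0,2.1,2.2):
    print(p,'nose',[68-134*np.cos(p),74+134*np.sin(p)],'handle',[68-110*np.cos(p)+7*np.sin(p),74+110*np.sin(p)+7*np.cos(p)])
E
```

```text
nose [ 0.6136 -0.2626  0.1808] 1.7 fix 0.1418008620238644 -0.0007098669013644865
handle [ 0.6272 -0.2665  0.1458] 5.2 fix 0.1545070787800361 -0.007025084644804468
pad [ 0.5707 -0.2696  0.1354] 0.8 fix 0.09834591622312364 0.0001431601954514361
pivot [ 0.5351 -0.2738  0.0795] 0.9 fix 0.06264117034011546 0.002546055583926836
1.9 nose [np.float64(111.32080195970946), np.float64(200.80421175011355)] handle [np.float64(110.18595296879728), np.float64(175.82998267757108)]
2.0 nose [np.float64(123.76367609731707), np.float64(195.84585519464133)] handle [np.float64(120.14123400796544), np.float64(171.109689094995)]
2.1 nose [np.float64(135.64937801638092), np.float64(189.6700551309491)] handle [np.float64(129.57553707252646), np.float64(165.4191075991771)]
2.2 nose [np.float64(146.85914971221632), np.float64(182.33851811182507)] handle [np.float64(138.39459772482516), np.float64(158.8150965993675)]
```

Emit:
{"name": "apply_moves", "arguments": {
  "increments": [
    {"grip":0.5,"linear":[0,0,45],"turn":[0,0,0]},
    {"grip":0.5,"linear":[0,0,95],"turn":[0,0,0]},
    {"grip":0,"linear":[0,0,140],"turn":[0,0,1.3]},
    {"grip":0,"linear":[0,0,185],"turn":[0,0,2.6]},
    {"grip":0,"linear":[40,8,190],"turn":[0,0,3.9]},
    {"grip":0,"linear":[80,16,190],"turn":[0,0,5.2]},
    {"grip":0,"linear":[120,24,190],"turn":[0,0,6.35]},
    {"grip":0,"linear":[150,28,190],"turn":[0,0,6.35]},
    {"grip":0,"linear":[177,32,190],"turn":[0,0,6.35]},
    {"grip":0,"linear":[177,32,190],"turn":[0,0,6.35]}
  ]
}}

```text
time: 13.05
tool_pos: [0.6525, -0.2537, 0.2962]
tool_rot: [-3.138, -0.004, 1.756]
contact_force: [-0.6, -0.0, -0.5]
opening: 0.0006
```

Emit:
{"name": "apply_moves", "arguments": {
  "increments": [
    {"grip":0,"linear":[0,0,-10],"turn":[0,0,0]},
    {"grip":0,"linear":[0,0,-10],"turn":[0,0,0]},
    {"grip":0,"linear":[0,0,-10],"turn":[0,0,0]}
  ]
}}

```text
time: 13.35
tool_pos: [0.6493, -0.2554, 0.2901]
tool_rot: [-3.14, -0.001, 1.752]
contact_force: [-0.2, -0.4, 0.4]
opening: 0.0002
```

```bash
python3 snap.py w8
```

```text
13.35 [ 0.6492536  -0.25543041  0.29010701] [-3.14045663e+00 -8.15047643e-04  1.75231422e+00] [-0.18064247 -0.38249932  0.43159624]
```

View pics/w8.png

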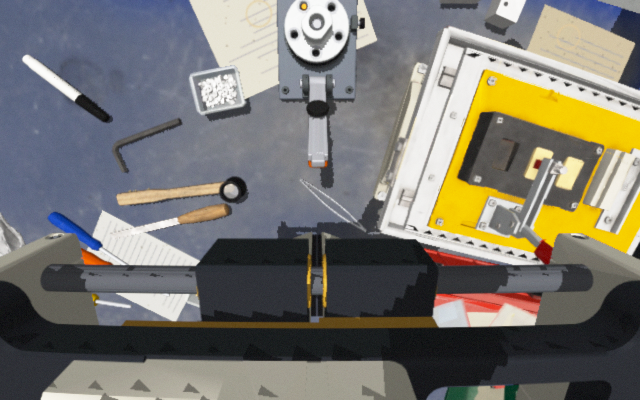

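Emit:
{"name": "apply_moves", "arguments": {
  "increments": [
    {"grip":0,"linear":[0,0,-40],"turn":[0,0,0]},
    {"grip":0,"linear":[0,0,-80],"turn":[0,0,0]},
    {"grip":0,"linear":[0,0,-120],"turn":[0,0,0]},
    {"grip":0,"linear":[0,0,-145],"turn":[0,0,0]},
    {"grip":0,"linear":[0,0,-145],"turn":[0,0,0]},
    {"grip":0,"linear":[0,0,-145],"turn":[0,0,0]}
  ]
}}

```text
time: 14.0
tool_pos: [0.6505, -0.2555, 0.1469]
tool_rot: [3.141, 0.001, 1.753]
contact_force: [0.2, -0.3, 1.0]
opening: 0.0003
```

Emit:
{"name": "apply_moves", "arguments": {
  "increments": [
    {"grip":0,"linear":[-8,-1.5,0],"turn":[0,0,0]},
    {"grip":0,"linear":[-16,-3,0],"turn":[0,0,0]},
    {"grip":0,"linear":[-24,-4.5,2],"turn":[0,0,0]},
    {"grip":0,"linear":[-32,-6,4],"turn":[0,0,0]},
    {"grip":0,"linear":[-40,-7.4,6],"turn":[0,0,0]}
  ]
}}

```text
time: 14.5
tool_pos: [0.6116, -0.263, 0.1545]
tool_rot: [3.136, 0.004, 1.753]
contact_force: [3.9, 0.9, 2.8]
opening: 0.0005
```

Emit:
{"name": "apply_moves", "arguments": {
  "increments": [
    {"grip":0,"linear":[-10,-1.9,3],"turn":[0,0,0]},
    {"grip":0,"linear":[-20,-3.7,6],"turn":[0,0,0]},
    {"grip":0,"linear":[-30,-5.6,8],"turn":[0,0,0]},
    {"grip":0,"linear":[-40,-7.4,11],"turn":[0,0,0]},
    {"grip":0,"linear":[-50,-9.3,17],"turn":[0,0,0]},
    {"grip":0,"linear":[-60,-11.1,22],"turn":[0,0,0]},
    {"grip":0,"linear":[-70,-13,22],"turn":[0,0,0]},
    {"grip":0,"linear":[-80,-14.8,22],"turn":[0,0,0]}
  ]
}}

```text
time: 15.3
tool_pos: [0.5295, -0.2775, 0.1735]
tool_rot: [-3.142, 0.0, 1.753]
contact_force: [1.3, 0.4, -1.3]
opening: 0.0006
```

```bash
python3 snap.py w9
```

```text
15.3 [ 0.52946158 -0.27745907  0.17352859] [-3.14157524e+00  2.60690943e-05  1.75327763e+00] [ 1.32856194  0.4283692  -1.26922147]
```

View pics/w9.png

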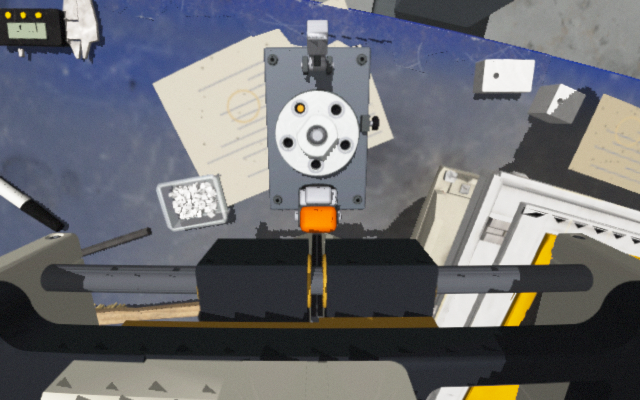

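Emit:
{"name": "apply_moves", "arguments": {
  "increments": [
    {"grip":0,"linear":[-9,-1.7,-1],"turn":[0,0,0]},
    {"grip":0,"linear":[-18.5,-3.5,-3],"turn":[0,0,0]},
    {"grip":0,"linear":[-28,-5.2,-7],"turn":[0,0,0]},
    {"grip":0,"linear":[-38,-7,-12],"turn":[0,0,0]},
    {"grip":0,"linear":[-47,-8.8,-18],"turn":[0,0,0]},
    {"grip":0,"linear":[-47,-8.8,-18],"turn":[0,0,0]}
  ]
}}

```text
time: 15.95
tool_pos: [0.4815, -0.2859, 0.1543]
tool_rot: [-3.139, -0.002, 1.752]
contact_force: [0.2, 0.1, 0.3]
opening: 0.0007
```

```bash
python3 snap.py w10
```

```text
15.95 [ 0.48153478 -0.28592857  0.15426669] [-3.13943696e+00 -2.07793481e-03  1.75233122e+00] [0.20373413 0.07734866 0.26859427]
```

View pics/w10.png

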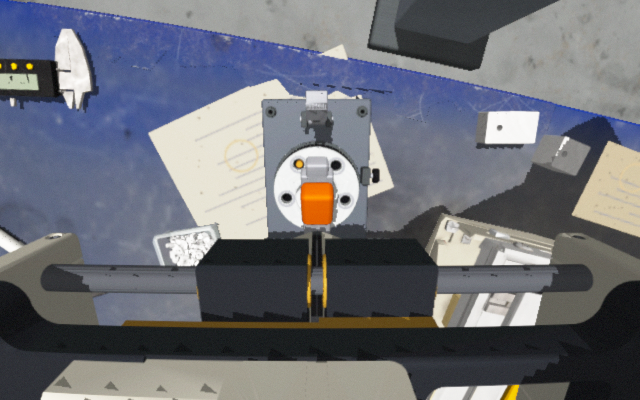

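Emit:
{"name": "apply_moves", "arguments": {
  "increments": [
    {"grip":0,"linear":[-5,-1,8],"turn":[0,0,0]},
    {"grip":0,"linear":[-15,-2.8,12],"turn":[0,0,0]},
    {"grip":0,"linear":[-26,-4.8,12],"turn":[0,0,0]},
    {"grip":0,"linear":[-36,-6.7,8],"turn":[0,0,0]},
    {"grip":0,"linear":[-41,-7.6,0],"turn":[0,0,0]},
    {"grip":0,"linear":[-43,-8,-8],"turn":[0,0,0]},
    {"grip":0,"linear":[-44,-8.1,-16],"turn":[0,0,0]},
    {"grip":0,"linear":[-45,-8.3,-24],"turn":[0,0,0]}
  ]
}}

```text
time: 16.8
tool_pos: [0.4383, -0.2942, 0.1304]
tool_rot: [-3.141, -0.001, 1.753]
contact_force: [-0.6, -0.1, -0.2]
opening: 0.0006
```

```bash
python3 snap.py w11
```

```text
16.8 [ 0.43829263 -0.29423081  0.13037536] [-3.14131971e+00 -6.73871555e-04  1.75329608e+00] [-0.64682181 -0.14808555 -0.2133347 ]
```

View pics/w11.png

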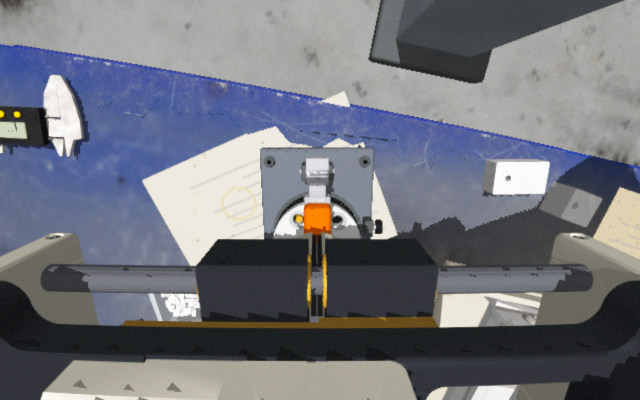

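Emit:
{"name": "apply_moves", "arguments": {
  "increments": [
    {"grip":0,"linear":[-2,-0.4,-7],"turn":[0,0,0]},
    {"grip":0,"linear":[-4,-0.8,-14],"turn":[0,0,0]},
    {"grip":0,"linear":[-5,-1,-21],"turn":[0,0,0]},
    {"grip":0,"linear":[-5,-1,-26],"turn":[0,0,0]},
    {"grip":0,"linear":[-5,-1,-29],"turn":[0,0,0]},
    {"grip":0,"linear":[-5,-1,-29],"turn":[0,0,0]}
  ]
}}

```text
time: 17.45
tool_pos: [0.4333, -0.2953, 0.1022]
tool_rot: [-3.141, -0.0, 1.753]
contact_force: [-0.0, -0.1, -0.0]
opening: 0.0004
```

Emit:
{"name": "apply_moves", "arguments": {
  "increments": [
    {"grip":0,"linear":[0,0,-1],"turn":[0,0,0]},
    {"grip":0,"linear":[0,0,-2],"turn":[0,0,0]},
    {"grip":0,"linear":[0,0,-3],"turn":[0,0,0]}
  ]
}}

```text
time: 17.75
tool_pos: [0.4333, -0.2956, 0.1]
tool_rot: [3.142, 0.001, 1.753]
contact_force: [-2.1, 0.4, 6.1]
opening: 0.0003
```

Emit:
{"name": "apply_moves", "arguments": {
  "increments": [
    {"grip":0,"linear":[0,0,-1],"turn":[0,0,0]},
    {"grip":0,"linear":[0,0,-2],"turn":[0,0,0]},
    {"grip":0,"linear":[0,0,-3],"turn":[0,0,0]}
  ]
}}

```text
time: 18.05
tool_pos: [0.4334, -0.2955, 0.0965]
tool_rot: [3.142, 0.0, 1.753]
contact_force: [-1.3, -0.8, 2.8]
opening: 0.0008
```

Emit:
{"name": "apply_moves", "arguments": {
  "increments": [
    {"grip":0,"linear":[0,0,-1],"turn":[0,0,0]},
    {"grip":0,"linear":[0,0,-2],"turn":[0,0,0]},
    {"grip":0,"linear":[0,0,-2],"turn":[0,0,0]}
  ]
}}

```text
time: 18.35
tool_pos: [0.4331, -0.2956, 0.0947]
tool_rot: [-3.141, 0.0, 1.753]
contact_force: [-2.8, -0.3, 4.9]
opening: 0.0001
```

Emit:
{"name": "apply_moves", "arguments": {
  "increments": [
    {"grip":0,"linear":[0,0,-1],"turn":[0,0,0]},
    {"grip":0,"linear":[0,0,-2],"turn":[0,0,0]},
    {"grip":0,"linear":[0,0,-2],"turn":[0,0,0]}
  ]
}}

```text
time: 18.65
tool_pos: [0.4328, -0.2956, 0.0928]
tool_rot: [-3.141, 0.0, 1.754]
contact_force: [-4.0, -0.9, 5.7]
opening: 0.0005
```

Emit:
{"name": "apply_moves", "arguments": {
  "increments": [
    {"grip":0,"linear":[0,0,-1],"turn":[0,0,0]},
    {"grip":0,"linear":[0,0,-2],"turn":[0,0,0]},
    {"grip":0,"linear":[0,0,-2],"turn":[0,0,0]}
  ]
}}

```text
time: 18.95
tool_pos: [0.4326, -0.2956, 0.0907]
tool_rot: [-3.14, 0.0, 1.754]
contact_force: [-5.5, -0.5, 5.8]
opening: 0.0004
```

Emit:
{"name": "apply_moves", "arguments": {
  "increments": [
    {"grip":0,"linear":[0,0,-1],"turn":[0,0,0]},
    {"grip":0,"linear":[0,0,-1.5],"turn":[0,0,0]},
    {"grip":0,"linear":[0,0,-1.5],"turn":[0,0,0]}
  ]
}}

```text
time: 19.25
tool_pos: [0.4325, -0.2957, 0.0893]
tool_rot: [-3.14, 0.0, 1.754]
contact_force: [-5.0, -1.7, 6.6]
opening: 0.0005
```

Emit:
{"name": "apply_moves", "arguments": {
  "increments": [
    {"grip":0,"linear":[0,0,-1],"turn":[0,0,0]},
    {"grip":0,"linear":[0,0,-2],"turn":[0,0,0]},
    {"grip":0,"linear":[0,0,-2],"turn":[0,0,0]}
  ]
}}

```text
time: 19.55
tool_pos: [0.4325, -0.2958, 0.0889]
tool_rot: [-3.14, 0.001, 1.754]
contact_force: [-9.4, 1.1, 19.4]
opening: 0.0003
```

```bash
python3 snap.py w12; python3 - <<'E'
import cv2
im=cv2.imread('pics/w12.png')
cv2.imwrite('pics/w12a.png',cv2.resize(im[120:260,220:420],None,fx=4,fy=4,interpolation=cv2.INTER_CUBIC))
E
```

```text
19.55 [ 0.43248283 -0.29577258  0.0888545 ] [-3.14038516e+00  8.57751958e-04  1.75365499e+00] [-9.41906148  1.14068488 19.37797565]
```

View pics/w12a.png

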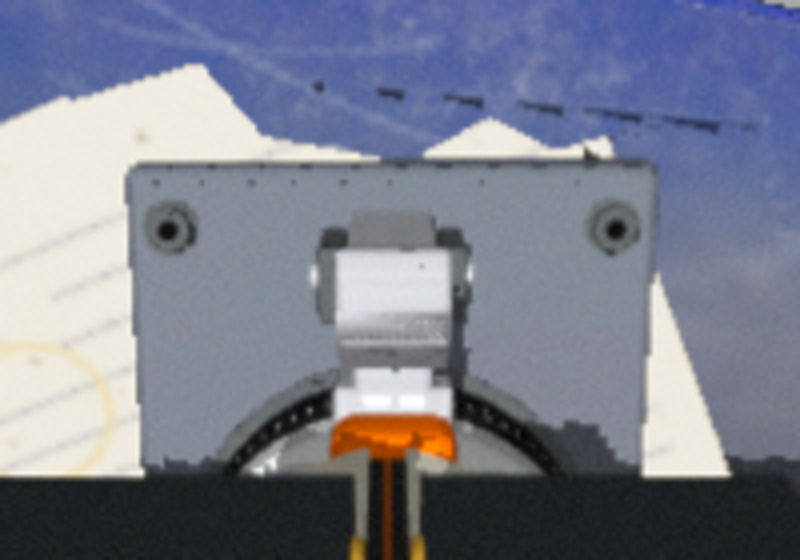

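Emit:
{"name": "apply_moves", "arguments": {
  "increments": [
    {"grip":0,"linear":[0,0,5],"turn":[0,0,0]},
    {"grip":0,"linear":[0,0,15],"turn":[0,0,0]},
    {"grip":0,"linear":[0,0,40],"turn":[0,0,0]},
    {"grip":0,"linear":[10,0,70],"turn":[0,0,0]},
    {"grip":0,"linear":[40,0,100],"turn":[0,0,0]},
    {"grip":0,"linear":[70,0,100],"turn":[0,0,0]},
    {"grip":0,"linear":[70,0,100],"turn":[0,0,0]},
    {"grip":0,"linear":[70,0,100],"turn":[0,0,0]}
  ]
}}

```text
time: 20.4
tool_pos: [0.5032, -0.2948, 0.1863]
tool_rot: [-3.141, -0.001, 1.754]
contact_force: [-0.2, -0.0, 0.5]
opening: 0.0008
```

```bash
python3 snap.py w13; python3 - <<'E'
import cv2
im=cv2.imread('pics/w13.png')
cv2.imwrite('pics/w13a.png',cv2.resize(im[70:230,220:420],None,fx=3.7,fy=3.7,interpolation=cv2.INTER_CUBIC))
E
```

```text
20.4 [ 0.50321152 -0.29479707  0.18632453] [-3.14056645e+00 -1.23272473e-03  1.75432000e+00] [-0.24403385 -0.04400479  0.45005101]
```

View pics/w13a.png

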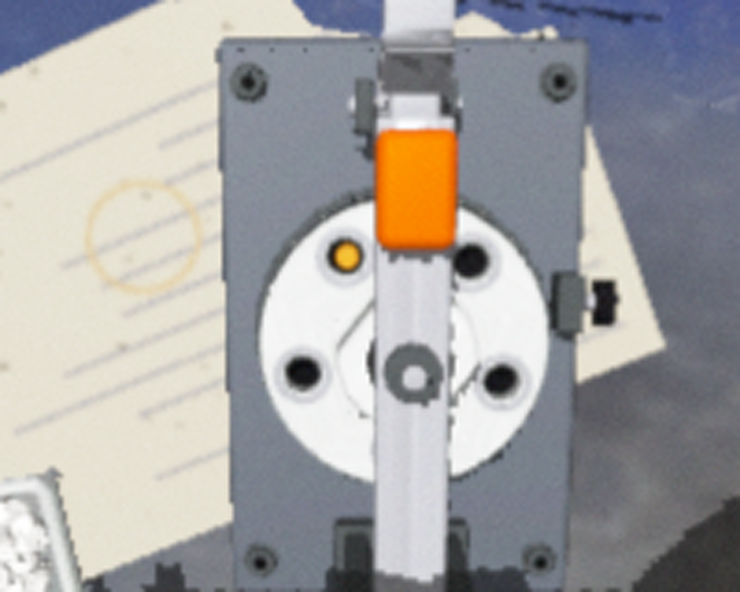

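Emit:
{"name": "apply_moves", "arguments": {
  "increments": [
    {"grip":0,"linear":[0,20,40],"turn":[0,0,0]},
    {"grip":0,"linear":[0,65,80],"turn":[0,0,0]},
    {"grip":0,"linear":[0,110,100],"turn":[0,0,0]},
    {"grip":0,"linear":[0,160,100],"turn":[0,0,0]},
    {"grip":0,"linear":[0,210,100],"turn":[0,0,0]},
    {"grip":0,"linear":[0,260,100],"turn":[0,0,0]},
    {"grip":0,"linear":[0,310,100],"turn":[0,0,0]},
    {"grip":0,"linear":[0,350,100],"turn":[0,0,0]},
    {"grip":0,"linear":[0,350,100],"turn":[0,0,0]},
    {"grip":0,"linear":[0,350,100],"turn":[0,0,0]}
  ]
}}

```text
time: 21.45
tool_pos: [0.5025, 0.055, 0.2866]
tool_rot: [-3.14, 0.0, 1.755]
contact_force: [-1.0, -0.2, 0.0]
opening: 0.0005
```

```bash
python3 - <<'E'
from h import *
a=read_camera('scene')[:,:,::-1];b=read_camera('top')[:,:,::-1]
cv2.imwrite('pics/s14.png',a)
cv2.imwrite('pics/t14.png',b)
cv2.imwrite('pics/s14c.png',cv2.resize(a[200:290,250:360],None,fx=6.5,fy=6.5,interpolation=cv2.INTER_CUBIC))
cv2.imwrite('pics/t14c.png',cv2.resize(b[150:270,270:390],None,fx=4.5,fy=4.5,interpolation=cv2.INTER_CUBIC))
E
```

```text
(no output)
```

View pics/s14c.png

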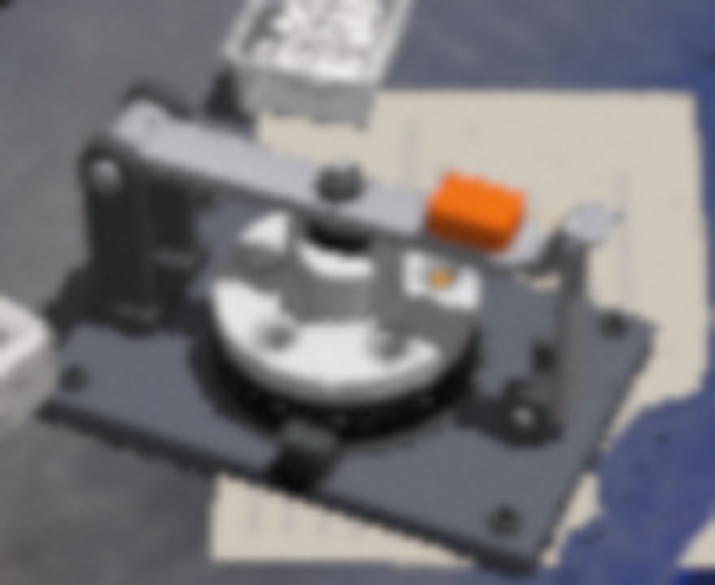

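View pics/t14c.png

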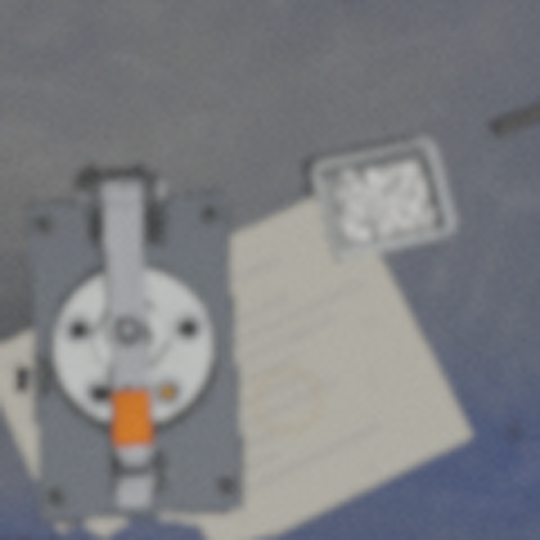

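```bash
python3 - <<'E'
from h import *
ct,cs=cam('top'),cam('scene')
yaw=np.radians(10.5);o=np.array([.474,-.2877,0])
def W(x,y,z):return o+np.array([x*np.cos(yaw)-y*np.sin(yaw),x*np.sin(yaw)+y*np.cos(yaw),z])/1000
def hp(s,n,y,p):return W(68-s*np.cos(p)+n*np.sin(p),y,74+s*np.sin(p)+n*np.cos(p))
for nm,c,f,box in(('scene',cs,'s14',(225,240,300,340)),('top',ct,'t14',(230,255,285,315))):
    im=cv2.imread(f'pics/{f}.png');h=cv2.cvtColor(im,cv2.COLOR_BGR2HSV)
    m=cv2.inRange(h,(3,130,90),(22,255,255));k=np.zeros_like(m);k[215:260,285:340]=1;m*=k
    n,l,stt,cen=cv2.connectedComponentsWithStats(m);i=1+np.argmax(stt[1:,4]);print(nm,cen[i],stt[i])
    for p in(.005,.045,.08):
        C=np.array([proj(c,hp(s,nn,y,p)) for s in(97,123) for nn in(4,16.5) for y in(-9,9)],np.float32)
        hull=cv2.convexHull(C);M=cv2.moments(hull);print(p,M['m10']/M['m00'],M['m01']/M['m00'])
    for z in(94,):print('hook',proj(c,W(-69,0,94)))
    print('pivot side',proj(c,W(68,12,74)))
E
```

```text
scene [322.46825397 232.28571429] [316 227  14  12 126]
0.005 322.606508851907 232.32654008420232
0.045 322.3703485742747 230.47102527012683
0.08 322.0900305536712 228.82389790655225
hook (np.float64(336.46067775378623), np.float64(232.62752528662907))
pivot side (np.float64(267.1940414185029), np.float64(224.5883955639033))
top [298.71910112 242.4494382 ] [295 237   9  12  89]
0.005 299.21429420444156 242.91091704139342
0.045 299.1082766538207 242.40851372187927
0.08 299.01162317990713 241.89693020858488
hook (np.float64(299.6970922265999), np.float64(255.53789477870794))
pivot side (np.float64(291.46067090217787), np.float64(193.39902418018568))
```

```bash
python3 -c "
from cell import *
print(hand_in())"
```

```text
the job is handed in; nothing more can be done
None
```

I loaded the cover on the fixture, let go of it, then closed and latched the clamp. The job was handed in at about 21.5 s, and it reported no verdict.

- **Cover:** I gripped it by the hub flats and lowered its bore over the post. I had already turned it to the pin angle measured in the pictures, so the pin slipped straight into a hole and no searching turn was needed. No contact was felt on the pin during the descent. The force reversed to +3.6 N at a tool height of 40.9 mm, exactly 30 mm above where I had gripped the cover on the bench. After release, the pictures showed the brass pin inside a bolt hole and the cover centred on the ring.
- **Clamp:** I pushed the arm over with closed fingers and pressed the handle down until it stopped firmly at about 19 N. The arm stayed down after I retracted.
- **Last checks:** The orange handle in the scene view matches a clamp angle of about 0.006 rad, within 0.2 px. An unlatched arm at 0.045 rad would be nearly 2 px off. The hook appears over the nose, the box looks unmoved, and the robot is clear with no contact.
- **Less certain:** The top view fits the angle less sharply: it is about 0.5 px off, and it cannot separate 0.005 from 0.045 rad. I did not measure the pad force directly.

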